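# Roll the copper tube into the vee jig and clamp it

## Robot

A 6-joint arm with a two-finger parallel gripper is mounted at the origin on the work surface. World frame = base frame: x ahead of the robot, y to its left, z up, the work surface at z = 0. Lengths are in mm, angles in rad, forces in N, time in s.
With the tool pointing down it reaches from about 350 to 875 mm from the base axis. Payload 4.2 kg.
Tool frame: the origin (TCP) lies between the finger pads; the fingertips stand 8 mm ahead of it and the grasp point (between the pads) lies 11 mm behind it; z points along the fingers, y is the line along which they close (so a half turn about z gives the same grasp; the last joint's range is limited). The gripper opens to 85 mm and grips with 20 to 120 N. Pads are 22 mm wide; open, the fingers measure 114 mm over their backs; the gripper's body (76 mm by 85 mm) begins 54 mm behind the grasp point. The pads swing forward as they close: fully open they stand 13 mm farther back than shut.
Start: joints at [1.406, 0.385, 0.008, 0, -1.194, -0.259], TCP at [256.984, 569.701, 239.312] pointing down, gripper open.
Joint ranges: [-3.14, 3.14], [-1.21, 2.06], [-1.07, 1.41], [-3.16, 2.05], [-2.99, -0.16], [-3.1, 3.1]. Speed limits (rad/s): [2.79, 2.79, 3.14, 3.14, 3.14, 3.14].

## Interface

Orientations are given as a unit quaternion [x, y, z, w].
In Python, from bench import read_state, get_image, camera_params, job_done gives the robot as it stands.
- The arm moves only by the tool drive_tool, never from a script. Its argument "moves" is a list that holds one entry, the list of rows, each a list of 7 numbers: the shift along the tool's x, y, z in m, then the turn, a rotation vector about the tool's x, y, z in rad, then the closure in counts, from 0 (fully open) to 255 (shut). A call has 1 to 8 rows; each row shifts and turns the commanded pose from where the row before left it, along the tool's axes as they then stand; what a row does not reach is not made up. A row lasts 1/12 s, in which the tool goes at most 41.7 mm and 7.16 degrees, less where a joint would pass 70% of its speed; a pose out of reach is approached as far as the arm can. A call is refused whole if a number of a shift passes 0.0417 or a number of a turn 0.125, either way. A call with a gripper value outside its range is refused whole. The fingers move at their own pace and stop on an object; the grip force is fixed at half the most. Time passes only in rows, so rows that do not move let the fingers close. It gives the time, the measured TCP pose, the force and the opening at its end, in the units of the state.
- read_state(): the state, without advancing time (a new reading comes with each control period).
- get_image(name): name is "side" or "top"; returns the picture (384x512x3 uint8, blue, green, red); there is no depth.
- camera_params(name): a dict with "mtx" (3x3 intrinsics, pixels), "extrinsics" (4x4, takes a point from camera to world coordinates). Camera axes: x right, y up, looking along -z (the intrinsics and any distortion apply to the point x, -y, -z); pixel columns grow to the right and rows downward; lengths in mm; the calibration is good to about 2 mm. A picture is of the moment at which its call begins. camera_params takes no time and is no camera call.
- job_done(): hands the job in, once; it reports no verdict.
The state is a dict: "clock": time; "joints": joint angles; "joint_vel": joint speeds; "joint_efforts": joint torques, N m; "position": TCP position; "ee_rot": TCP orientation; "contact_force": force on the tool from outside, world axes, zero at the start; "wrist_torque": the same for the moment, N m; "gripper_width": finger opening in mm.
Only numpy, scipy, OpenCV 4.12 (cv2) and the standard library are available. Lean on these libraries where they do the work, as an engineer would, in place of code of your own. Each camera call takes 0.05 s, during which the arm holds its last target. There are 200 camera calls.

## Task

Take the copper tube from the wooden rack, set it down across the sloping skids of the green jig, middle over middle, and let it roll by itself under the bridge into the vee. When it lies still there and you have let go of it, push the red palm button down until the clamp foot sits on the tube. Leave the brass and steel tubes in the rack, and do not drop the copper tube from a height.

Things in the scene. Friction and masses are not known exactly. Their poses are not given: they have to be found in the camera images.
- copper_center (a point): Centre of the reddish copper tube (a plain cylinder to the touch, 36 mm in diameter, 140 mm long, about 0.35 kg). Its y axis runs along the tube; it may be turned about that axis. At the start it lies in one of three places of the wooden rack, centre 32 mm above the table; under its middle, between the rails, are 70 x 10 mm of free space for fingertips.
- brass_center (a point): Centre of the yellow brass tube, same size and axes, in another place of the rack, 90 mm or 180 mm from the copper one. To be left there.
- steel_center (a point): Centre of the grey steel tube, same size and axes, in another place of the rack. To be left there.
- jig: The green jig, fixed, 215 x 200 x 92 mm. Origin on the table under the vee; y runs along the vee, x is the way a tube rolls in. Two steel skids, 20 mm wide, lie along x at y = -45 and +45 mm (70 mm free between them, base plate 6 mm high). Their aprons slope down towards +x at 9 degrees, from height 53 mm at x = -165 mm to 30 mm at x = -20 mm, where the vee begins.
- vee (a point): Centre of a tube seated in the 90-degree vee (35.5 mm above the table, axes as the jig). The vee's lowest point is 10 mm high, its far flank ends 38 mm high at jig x = +28 mm. A bridge (40 mm wide along x, heights 84 to 92 mm, posts at y = -88 and +88 mm) covers it: no tube can be lowered in from above, it must roll in underneath from the apron.
- apron (a point): A good place to set the tube down: midway between the skids, at the height of the apron's surface (45 mm), at jig x = -115 mm. A tube resting there across the skids has its centre 18 mm above this point and, once free, rolls off towards +x; if it leans on an opened finger it rolls on when that finger is lifted away. Axes as the jig.
- press_top (a point): Middle of the top face of the red round palm button, 38 mm in diameter, over the middle of the bridge; about 130 mm above the table while the clamp is up. It moves with the clamp.
- press (a joint): Travel of the clamp in m: 0 is fully up, it grows as the button is pushed straight down and stays where it is left (stiff, about 4 N to move). The rubber foot meets a seated tube at about 0.0185; with the vee empty it goes to 0.026.
There are look-alikes about, which are no part of the job. What is shaped like the part that bears copper_center but pink or purple is not meant.

How it is judged (in metres and radians):
On the way:
1. the copper tube has settled in the vee, let go, with the clamp still up (x of copper_center in the frame of jig between -0.01 and 0.01 m and y of copper_center in the frame of jig between -0.02 and 0.02 m and z of copper_center in the frame of jig between 0.025 and 0.0455 m and angle between the y axis of copper_center and the y axis of jig, either way round below 0.175 rad and linear speed of copper_tube below 0.03 m/s and value of joint press below 0.009 m and contact force between the fingers and copper_tube below 0.1 N), for 0.2 s.
At the end, for the whole second after the job is handed in: The copper tube lies at rest in the vee (centre within 10 mm across the vee, 20 mm along it and 10 mm of its seated height, axis within 10 degrees of the vee's) and the clamp has been pushed at least 15 mm down, onto the tube; the brass and steel tubes lie within 30 mm of where they were (x of copper_center in the frame of jig between -0.01 and 0.01 m and y of copper_center in the frame of jig between -0.02 and 0.02 m and z of copper_center in the frame of jig between 0.025 and 0.0455 m and angle between the y axis of copper_center and the y axis of jig, either way round below 0.175 rad and linear speed of copper_tube below 0.03 m/s and value of joint press above 0.015 m and distance of each of brass_center, steel_center from where it was at the start of the episode below 0.03 m); the robot touches nothing.
It fails at once if the copper tube falls freely from more than 50 mm above its seat (height (world z) of copper_center above 0.11 m and contact force between the fingers and copper_tube below 0.05 N and linear speed of copper_tube above 0.5 m/s).
It fails at once if the brass or steel tube is taken out of the rack (distance of any of brass_center, steel_center from where it was at the start of the episode above 0.05 m).
It also fails if it takes over 51 s, if anything falls off the work surface, if the arm or the gripper's body presses on something with over 40 N, if the wrist force passes 120 N, or if a joint passes its speed limit or range.

## Working session

There is one attempt and no reset: what is moved stays moved. The work goes in short steps, Python scripts to look and compute and a tool call to move; the robot and the scene stay as the last step left them, time stands still between calls to the robot, and variables do not carry over. Pictures are saved under pics/ and viewed, on a budget of 10 in all, crops included, one or two more only if the job needs it, and the job is handed in when it is done.

Besides the shell and the picture viewer there is one more tool, called as name(argument=value, ...), one argument or row to a line, values as JSON. drive_tool: Moves the arm, as the interface text tells. Its arguments: {"type":"object","properties":{"moves":{"type":"array"}},"required":["moves"]}

```bash
mkdir -p pics; ls
python3 - <<'E'
from bench import *
import cv2
for n in("top","side"):
    cv2.imwrite(f"pics/{n}0.png",get_image(n)); p=camera_params(n); print(p)
print(read_state())
E
```

```text
pics
{'mtx': array([[441.3565609 ,   0.        , 248.73607811],
       [  0.        , 441.3565609 , 189.67562793],
       [  0.        ,   0.        ,   1.        ]]), 'extrinsics': array([[-1.32120381e-02,  9.90459438e-01, -1.37169764e-01,
         2.89811815e+02],
       [-9.99898626e-01, -1.38152456e-02, -3.44639818e-03,
         7.33544059e+01],
       [-5.30855159e-03,  1.37110325e-01,  9.90541558e-01,
         1.17888483e+03],
       [ 0.00000000e+00,  0.00000000e+00,  0.00000000e+00,
         1.00000000e+00]])}
{'mtx': array([[481.15181129,   0.        , 256.76260534],
       [  0.        , 481.15181129, 201.78226295],
       [  0.        ,   0.        ,   1.        ]]), 'extrinsics': array([[ 9.85120766e-01,  1.11708226e-01, -1.30607613e-01,
         3.12262822e+02],
       [-1.71775642e-01,  6.64285440e-01, -7.27473699e-01,
        -5.92513248e+02],
       [ 5.49593953e-03,  7.39084654e-01,  6.73590134e-01,
         7.39963086e+02],
       [ 0.00000000e+00,  0.00000000e+00,  0.00000000e+00,
         1.00000000e+00]])}
{'clock': 0.1, 'joints': array([ 1.40559784e+00,  3.85479711e-01,  6.75243972e-03, -4.12743896e-04,
       -1.19402505e+00, -2.58621397e-01]), 'joint_vel': array([-0.00281007, -0.00354768,  0.00316421,  0.00172568,  0.00032727,
       -0.00047133]), 'joint_efforts': array([-6.32020929e-04, -3.93317091e+01,  1.88931620e+01,  4.19795483e+00,
       -2.57265187e-03,  3.21501993e-06]), 'position': array([256.7958703 , 569.24323617, 238.33030932]), 'ee_rot': array([ 9.77614487e-01, -2.10401811e-01, -1.45945962e-04,  9.85884737e-04]), 'contact_force': array([ 0.17788492,  0.19712198, -0.79496608]), 'wrist_torque': array([-0.00481299,  0.00882439,  0.01065647]), 'gripper_width': 85.83813768803441}
```

View pics/top0.png

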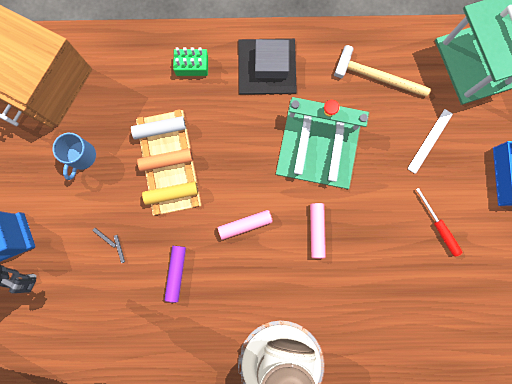

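View pics/side0.png

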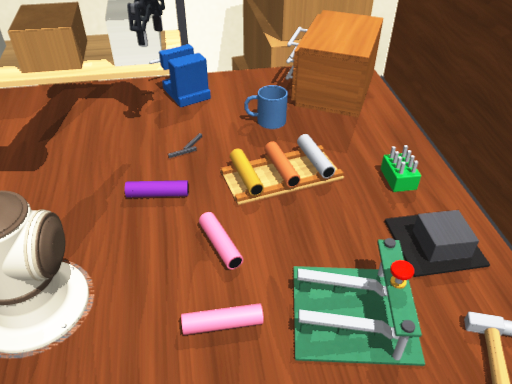

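The top view shows the rack at about (165,160), with steel (158,128), copper (164,160) and brass (170,193). The jig is at about (322,145): skids run from (300,170)/(335,178) up to the bridge, whose bolts are at (294,103) and (364,118), with the red button at (331,107). The pink and purple bars are decoys. The side view agrees.

```bash
cat > h.py <<'E'
from bench import *
import numpy as np, cv2
from scipy.spatial.transform import Rotation as R
def ray(n,px):
    p=camera_params(n);K=p["mtx"];E=p["extrinsics"]
    d=np.array([(px[0]-K[0,2])/K[0,0],-(px[1]-K[1,2])/K[1,1],-1])
    return E[:3,3],E[:3,:3]@d
def onz(n,px,z):
    o,d=ray(n,px);return o+d*(z-o[2])/d[2]
def tri(a,b):
    o1,d1=ray("top",a);o2,d2=ray("side",b)
    s=np.linalg.lstsq(np.c_[d1,-d2],o2-o1,rcond=None)[0]
    p,q=o1+d1*s[0],o2+d2*s[1];return (p+q)/2,np.linalg.norm(p-q)
def blob(im,lo,hi,box):
    """largest colour blob in box x0,y0,x1,y1: centre, minAreaRect, area, contour"""
    x0,y0,x1,y1=box
    m=cv2.inRange(cv2.cvtColor(im[y0:y1,x0:x1],cv2.COLOR_BGR2HSV),lo,hi)
    c=max(cv2.findContours(m,cv2.RETR_EXTERNAL,cv2.CHAIN_APPROX_NONE)[0],key=cv2.contourArea)
    c=c+np.array([x0,y0]);M=cv2.moments(c)
    return np.array([M["m10"]/M["m00"],M["m01"]/M["m00"]]),cv2.minAreaRect(c),M["m00"],c
E
python3 - <<'E'
from h import *
t=cv2.imread("pics/top0.png");s=cv2.imread("pics/side0.png")
hs=lambda im,x,y:cv2.cvtColor(im,cv2.COLOR_BGR2HSV)[y,x]
for x,y in[(164,160),(170,193),(150,175),(331,107),(303,150),(294,103),(364,118),(158,128),(300,120)]:print((x,y),hs(t,x,y))
for x,y in[(280,160),(402,268),(330,280),(340,320),(390,243),(408,327)]:print('s',(x,y),hs(s,x,y))
cv2.imwrite("pics/crop.png",np.hstack([cv2.resize(t[90:220,120:210],None,fx=4,fy=4),cv2.resize(t[90:200,270:375],None,fx=4,fy=4,interpolation=2)[:].copy() if 0 else cv2.copyMakeBorder(cv2.resize(t[90:200,270:375],None,fx=4,fy=4),0,80,0,0,cv2.BORDER_CONSTANT)]))
E
```

```text
(164, 160) [ 18 113 255]
(170, 193) [ 28 128 255]
(150, 175) [ 15 145 249]
(331, 107) [  2 156 255]
(303, 150) [  0   0 255]
(294, 103) [123  15 166]
(364, 118) [120  21 178]
(158, 128) [105   2 254]
(300, 120) [ 77 106 118]
s (280, 160) [ 12 167 246]
s (402, 268) [  3 245 255]
s (330, 280) [110   3 246]
s (340, 320) [100   3 245]
s (390, 243) [125  13 115]
s (408, 327) [120   7 111]
```

View pics/crop.png

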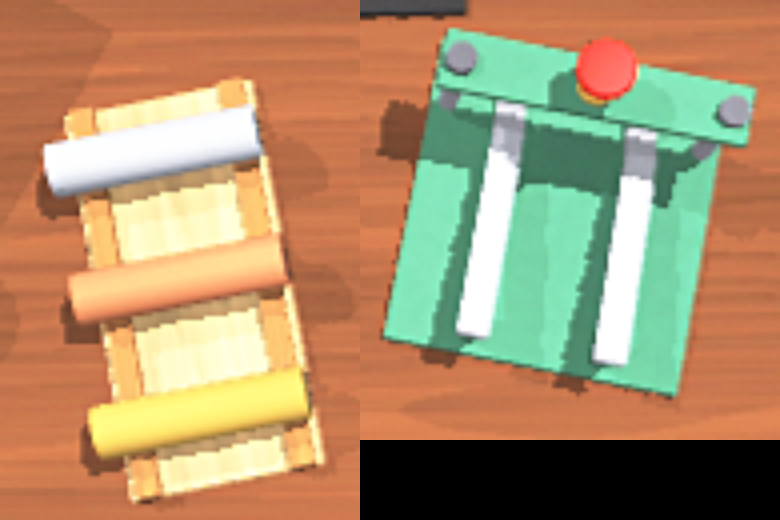

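The crop shows copper's end middles at top pixels (139,164.5) and (190.2,154.5). The bolts are at (295,104.2)/(363.8,117.5) and the skid front ends at (298.5,173.2)/(332.5,180.2). The button top is at about (331.6,107).

Run:
```python
from h import *
np.set_printoptions(precision=1,suppress=True)
t=cv2.imread("pics/top0.png");s=cv2.imread("pics/side0.png")
deg=lambda v:np.degrees(np.arctan2(v[1],v[0]))
a,b=onz("top",(139,164.5),32+6),onz("top",(190.2,154.5),32+6)
print("copper top",a,b,(a+b)/2,np.linalg.norm(a-b),deg(a-b))
c,r,A,_=blob(s,(8,120,60),(16,255,255),(262,138,302,190));print("side copper",c,r,A,onz("side",c,36))
for z in[28,32,36]:print(tri((164.6,159.5),c))
a,b=onz("top",(295,104.2),95),onz("top",(363.8,117.5),95);print("bolts",(a+b)/2,np.linalg.norm(a-b),deg(a-b))
f,g=onz("top",(298.5,173.2),53),onz("top",(332.5,180.2),53);print("skid front",(f+g)/2,np.linalg.norm(f-g),deg(f-g))
m=(a+b)/2-(f+g)/2;print("mid->mid",m,np.linalg.norm(m[:2]),deg(m))
ct,_,A,_=blob(t,(0,100,200),(6,255,255),(315,95,345,118));cs,_,B,_=blob(s,(0,150,200),(6,255,255),(385,255,420,285))
print("button",ct,A,onz("top",ct,130),cs,B,tri(ct,cs))
st=read_state();Rm=R.from_quat(st["ee_rot"]).as_matrix();print(Rm)
```

```text
copper top [518.8 365.5  38. ] [543.7 230.6  38. ] [531.2 298.   38. ] 137.09827633110604 100.48580035820014
side copper [282.  160.2] ((281.5, 163.5), (51.0, 39.0), 90.0) 1386.0 [534.  303.9  36. ]
(array([531.5, 297.5,  40.9]), np.float64(1.7729748626296282))
(array([531.5, 297.5,  40.9]), np.float64(1.7729748626296282))
(array([531.5, 297.5,  40.9]), np.float64(1.7729748626296282))
bolts [ 639.2 -130.2   95. ] 177.21750716538352 77.76581547798463
skid front [477.2 -95.6  53. ] 89.3155063201102 77.34675812660888
mid->mid [162.  -34.6  42. ] 165.64145023199518 -12.03944598281257
button [331.2 106.6] 159.5 [ 638.5 -128.5  130. ] [402.4 269. ] 305.5 (array([ 640.5, -129.7,  124.1]), np.float64(0.07044361135656269))
[[ 0.9 -0.4 -0. ]
 [-0.4 -0.9 -0. ]
 [ 0.   0.  -1. ]]
```

drive_tool(
  moves=[
    [[0,0,0,0,0,0.12,60],[0,0,0,0,0,0.12,60],[0,0,0,0,0,0.12,60],[0,0,0,0,0,0.12,60],[0,0,0,0,0,0.12,60],[0,0,0,0,0,0.12,60],[0,0,0,0,0,0.12,60],[0,0,0,0,0,0.12,60]],
  ],
)

```text
clock: 0.77
position: [256.8, 569.4, 238.6]
ee_rot: [0.768, -0.64, 0.0, 0.001]
contact_force: [-0.3, 1.3, -0.5]
gripper_width: 65.3
```

```bash
cat >> h.py <<'E'
def plan(x,y,z,yaw):
    "shift (mm, tool axes) and turn about tool z (rad) to reach a point with tool y on the line at yaw (deg)"
    s=read_state();Rm=R.from_quat(s["ee_rot"]).as_matrix()
    w=(np.degrees(np.arctan2(Rm[1,1],Rm[0,1]))-yaw+90)%180-90
    ideal=R.from_euler('z',np.arctan2(Rm[1,0],Rm[0,0])).as_matrix()@np.diag([1,-1,-1.])
    tilt=R.from_matrix(Rm.T@ideal).as_rotvec()
    print("shift",np.round(Rm.T@(np.array([x,y,z])-s["position"]),1),"turn",round(np.radians(w),3),"tilt fix",np.round(tilt,3))
    print("pos",np.round(s["position"],1),"F",np.round(s["contact_force"],1),"w",round(s["gripper_width"],1),"t",s["clock"])
E
python3 -c "
from h import *
plan(531.3,297.7,160,10.5)"
```

```text
shift [ 316.6 -221.1   78.8] turn -0.002 tilt fix [ 0.001 -0.001 -0.   ]
pos [256.8 569.4 238.6] F [-0.3  1.3 -0.5] w 65.3 t 0.7667
```

drive_tool(
  moves=[
    [[0.0264,-0.0184,0,0,0,0,60],[0.0264,-0.0184,0.005,0,0,0,60],[0.0264,-0.0184,0.005,0,0,0,60],[0.0264,-0.0184,0.01,0,0,0,60],[0.0264,-0.0184,0.01,0,0,0,60],[0.0264,-0.0184,0.01,0,0,0,60]],
  ],
)

```text
clock: 1.27
position: [395.6, 433.2, 198.6]
ee_rot: [0.77, -0.638, -0.0, 0.0]
contact_force: [0.8, 1.1, 0.3]
gripper_width: 65.1
```

drive_tool(
  moves=[
    [[0.0264,-0.0184,0.01,0,0,0,60],[0.0264,-0.0184,0.01,0,0,0,60],[0.0264,-0.0184,0.01,0,0,0,60],[0.0264,-0.0184,0.01,0,0,0,60],[0.0264,-0.0184,0,0,0,0,60],[0.0264,-0.0184,0,0,0,0,60],[0,0,0,0,0,0,60],[0,0,0,0,0,0,60]],
  ],
)

```text
clock: 1.93
position: [533.5, 297.9, 158.5]
ee_rot: [0.769, -0.639, -0.0, 0.001]
contact_force: [-0.4, 0.6, -0.4]
gripper_width: 65.0
```

```bash
python3 -c "
from h import *
plan(531.3,297.7,70,10.5)
a=get_image('top')[80:230,100:240];b=get_image('side')[90:240,200:340]
cv2.imwrite('pics/g1.png',cv2.resize(np.hstack([a,b]),None,fx=2.8,fy=2.8))"
```

```text
shift [-0.3  2.1 88.5] turn 0.0 tilt fix [ 0.001 -0.001 -0.   ]
pos [533.5 297.9 158.5] F [-0.4  0.6 -0.4] w 65.0 t 1.9333
```

View pics/g1.png

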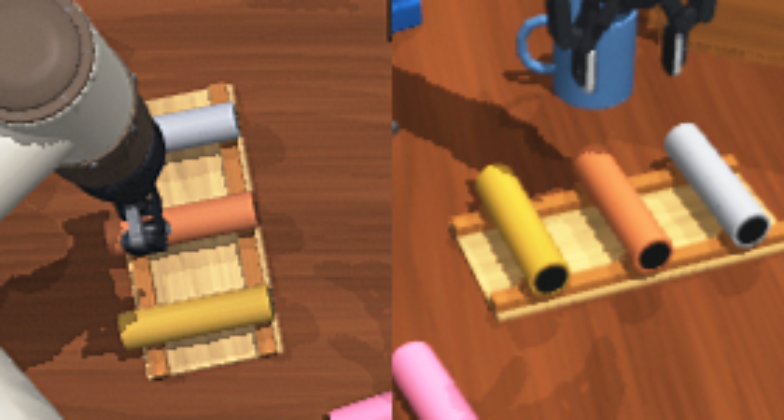

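Both fingertips straddle the copper tube's line: in the side view the tips are at crop (588,70) and (676,55), and brass and steel are clear on either side. I'm going down.

drive_tool(
  moves=[
    [[0,0.002,0.03,0,0,0,60],[0,0,0.03,0,0,0,60],[0,0,0.025,0,0,0,60],[0,0,0.02,0,0,0,60],[0,0,0.015,0,0,0,60],[0,0,0.01,0,0,0,60],[0,0,0.0065,0,0,0,60],[0,0,0,0,0,0,60]],
  ],
)

```text
clock: 2.7
position: [529.9, 299.4, 21.8]
ee_rot: [0.77, -0.638, -0.0, 0.001]
contact_force: [0.6, 0.1, 0.6]
gripper_width: 65.4
```

drive_tool(
  moves=[
    [[0,0,0,0,0,0,60],[0,0,0,0,0,0,120],[0,0,0,0,0,0,140],[0,0,0,0,0,0,255],[0,0,0,0,0,0,255],[0,0,0,0,0,0,255],[0,0,0,0,0,0,255],[0,0,0,0,0,0,255]],
  ],
)

```text
clock: 3.37
position: [531.2, 299.5, 24.2]
ee_rot: [0.77, -0.638, 0.0, -0.001]
contact_force: [-2.5, 1.2, 5.4]
gripper_width: 34.5
```

drive_tool(
  moves=[
    [[0,0,-0.01,0,0,0,255],[0,0,-0.02,0,0,0,255],[0,0,-0.025,0,0,0,255],[0,0,-0.025,0,0,0,255],[0,0,-0.025,0,0,0,255],[0,0,-0.015,0,0,0,255],[0,0,0,0,0,0,255],[0,0,0,0,0,0,255]],
  ],
)

```text
clock: 4.03
position: [530.6, 299.0, 143.1]
ee_rot: [0.77, -0.638, -0.0, -0.001]
contact_force: [-0.4, -1.1, -3.0]
gripper_width: 34.5
```

```bash
python3 -c "
from h import *
plan(527.1,-105.5,150,-12.3)
a=get_image('top')[80:230,100:240];b=get_image('side')[90:240,200:340]
cv2.imwrite('pics/g2.png',cv2.resize(np.hstack([a,b]),None,fx=2.8,fy=2.8))"
```

```text
shift [396.8  78.3  -7.4] turn 0.401 tilt fix [-0.     0.001 -0.   ]
pos [530.6 299.  143.1] F [-0.4 -1.1 -3. ] w 34.5 t 4.0333
```

View pics/g2.png

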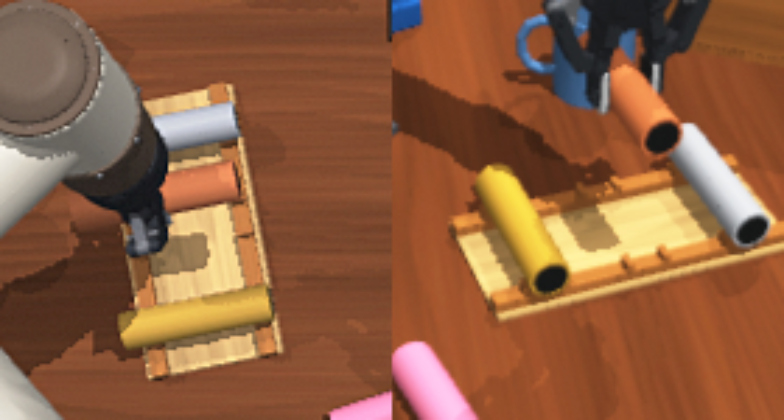

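The copper tube is held level, about 3 N, and brass and steel haven't moved. Next I carry it to above the apron.

drive_tool(
  moves=[
    [[0.015,0.003,0,0,0,0,255],[0.03,0.006,0,0,0,0,255],[0.034,0.007,0,0,0,0,255],[0.034,0.007,0,0,0,0,255],[0.034,0.007,0,0,0,0,255],[0.034,0.007,0,0,0,0,255],[0.034,0.007,0,0,0,0,255],[0.034,0.007,0,0,0,0,255]],
  ],
)

```text
clock: 4.8
position: [525.5, 42.6, 141.3]
ee_rot: [0.77, -0.638, -0.001, 0.001]
contact_force: [0.7, -0.3, -2.8]
gripper_width: 34.1
```

drive_tool(
  moves=[
    [[0.034,0.007,0,0,0,0,255],[0.034,0.007,0,0,0,0,255],[0.034,0.007,0,0,0,0,255],[0.03,0.006,0,0,0,0,255],[0.016,0.003,0,0,0,0.1,255],[0,0,0,0,0,0.1,255],[0,0,0,0,0,0.1,255],[0,0,0,0,0,0.1,255]],
  ],
)

```text
clock: 5.47
position: [523.5, -107.2, 141.1]
ee_rot: [-0.625, 0.78, 0.001, -0.001]
contact_force: [0.1, 0.2, -2.5]
gripper_width: 34.3
```

drive_tool(
  moves=[
    [[0,0,0,0,0,0,255],[0,0,0,0,0,0,255],[0,0,0,0,0,0,255]],
  ],
)

```text
clock: 5.72
position: [524.5, -106.2, 142.0]
ee_rot: [-0.629, 0.778, 0.001, -0.001]
contact_force: [0.5, 0.4, -3.0]
gripper_width: 34.3
```

```bash
python3 -c "
from h import *
plan(527.1,-105.5,143,-12.3)
a=get_image('top')[60:210,240:400];b=get_image('side')[160:380,260:440]
cv2.imwrite('pics/full_t2.png',get_image('top'));cv2.imwrite('pics/full_s2.png',get_image('side'))
cv2.imwrite('pics/g3.png',np.hstack([cv2.resize(a,(390,366)),cv2.resize(b,(300,366))]))"
```

```text
shift [-1.2 -2.4 -1. ] turn 0.004 tilt fix [ 0.002 -0.    -0.   ]
pos [ 524.5 -106.2  142. ] F [ 0.5  0.4 -3. ] w 34.3 t 5.7167
```

View pics/g3.png

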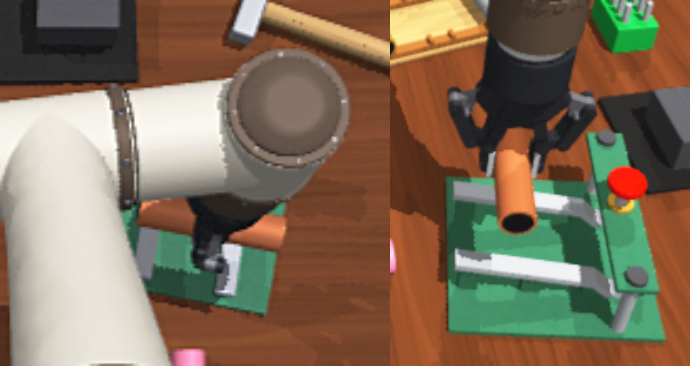

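The tube hangs over the apron, parallel to the vee. In the top view its ends are at about (296.6,147.4) and (357.3,156.4).

```bash
python3 -c "
from h import *
t=cv2.imread('pics/full_t2.png')
m=cv2.inRange(cv2.cvtColor(t,cv2.COLOR_BGR2HSV)[120:175,285:370],(6,90,90),(17,255,255))
b=cv2.inRange(cv2.cvtColor(t,cv2.COLOR_BGR2HSV)[120:175,285:370],(40,60,0),(90,255,255))
for px in[(296.6,147.4),(357.3,156.4)]:print(onz('top',px,152))
a,b=[onz('top',p,152) for p in[(296.6,147.4),(357.3,156.4)]]
d=a-b;print((a+b)/2,np.linalg.norm(d),np.degrees(np.arctan2(d[1],d[0])))
"
```

```text
[531.95138678 -38.27462338 152.        ]
[ 508.04962674 -181.45278109  152.        ]
[ 520.00050676 -109.86370224  152.        ] 145.15949496498516 80.5225972436714
```

drive_tool(
  moves=[
    [[-0.004,-0.002,0.01,0,0,0,255],[0,0,0.02,0,0,0,255],[0,0,0.02,0,0,0,255],[0,0,0.015,0,0,0,255],[0,0,0.01,0,0,0,255],[0,0,0.005,0,0,0,255],[0,0,0,0,0,0,255],[0,0,0,0,0,0,255]],
  ],
)

```text
clock: 6.58
position: [528.4, -102.5, 63.0]
ee_rot: [-0.628, 0.778, -0.0, 0.0]
contact_force: [-0.4, -0.9, -1.9]
gripper_width: 34.4
```

drive_tool(
  moves=[
    [[0,0,0.002,0,0,0,255],[0,0,0.002,0,0,0,255],[0,0,0,0,0,0,255]],
  ],
)

```text
clock: 6.83
position: [528.0, -102.5, 59.1]
ee_rot: [-0.628, 0.778, -0.0, 0.0]
contact_force: [-0.5, -1.1, -3.0]
gripper_width: 34.6
```

drive_tool(
  moves=[
    [[0,0,0.002,0,0,0,255],[0,0,0.002,0,0,0,255],[0,0,0,0,0,0,255]],
  ],
)

```text
clock: 7.08
position: [528.2, -102.6, 55.1]
ee_rot: [-0.628, 0.778, -0.0, 0.0]
contact_force: [0.3, -0.8, 0.1]
gripper_width: 34.3
```

drive_tool(
  moves=[
    [[0,0,0.001,0,0,0,255],[0,0,0,0,0,0,255]],
  ],
)

```text
clock: 7.25
position: [528.2, -102.6, 55.1]
ee_rot: [-0.628, 0.778, -0.0, 0.0]
contact_force: [-1.8, 1.4, 5.7]
gripper_width: 34.5
```

The tube rests on the skids, at 5.7 N. I'm opening the fingers gently and then lifting.

drive_tool(
  moves=[
    [[0,0,0,0,0,0,110],[0,0,0,0,0,0,100],[0,0,0,0,0,0,90],[0,0,0,0,0,0,90],[0,0,0,0,0,0,90],[0,0,0,0,0,0,90]],
  ],
)

```text
clock: 7.75
position: [528.3, -102.5, 53.9]
ee_rot: [-0.628, 0.778, -0.0, 0.0]
contact_force: [0.3, -0.8, 0.8]
gripper_width: 55.3
```

drive_tool(
  moves=[
    [[0,0,-0.01,0,0,0,90],[0,0,-0.02,0,0,0,90],[0,0,-0.03,0,0,0,90],[0,0,-0.03,0,0,0,90],[0,0,-0.03,0,0,0,90],[0,0,-0.01,0,0,0,90],[0,0,0,0,0,0,90],[0,0,0,0,0,0,90]],
  ],
)

```text
clock: 8.42
position: [527.5, -102.4, 184.1]
ee_rot: [-0.628, 0.778, 0.0, 0.0]
contact_force: [0.1, 0.2, -1.0]
gripper_width: 55.5
```

drive_tool(
  moves=[
    [[0,-0.01,0,0,0,0,255],[0,0,0,0,0,0,255],[0,0,0,0,0,0,255],[0,0,0,0,0,0,255],[0,0,0,0,0,0,255],[0,0,0,0,0,0,255],[0,0,0,0,0,0,255],[0,0,0,0,0,0,255]],
  ],
)

```text
clock: 9.08
position: [537.6, -104.6, 183.8]
ee_rot: [-0.628, 0.778, 0.0, -0.0]
contact_force: [0.2, -0.7, -0.4]
gripper_width: 0.3
```

```bash
python3 -c "
from h import *
plan(639.7,-130,155,-12.3)
t=get_image('top');s=get_image('side')
cv2.imwrite('pics/t4.png',t);cv2.imwrite('pics/s4.png',s)
cv2.imwrite('pics/g4.png',np.hstack([cv2.resize(t[60:210,240:400],(390,366)),cv2.resize(s[200:380,270:440],(346,366))]))"
```

```text
shift [   3.2 -105.2   28.7] turn 0.002 tilt fix [ 0. -0. -0.]
pos [ 537.6 -104.6  183.8] F [ 0.2 -0.7 -0.4] w 0.3 t 9.0833
```

View pics/g4.png

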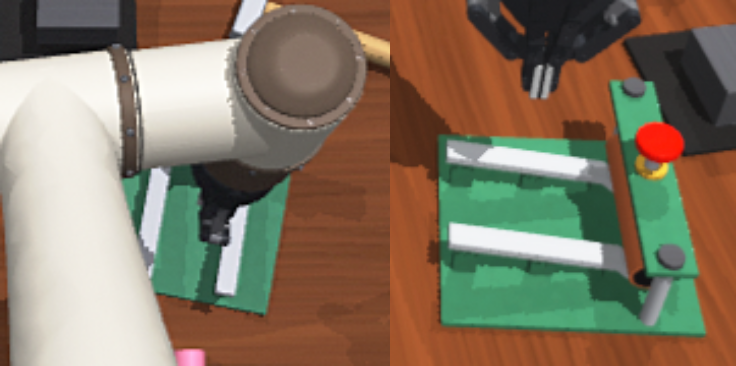

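The tube has rolled under the bridge. Its near end bore shows at about side pixel (394,338), beside the post. I'll check that end against the vee while moving over the button.

drive_tool(
  moves=[
    [[0.001,-0.015,0,0,0,0,255],[0.001,-0.025,0,0,0,0,255],[0.001,-0.025,0.003,0,0,0,255],[0,-0.025,0.005,0,0,0,255],[0,-0.015,0.005,0,0,0,255],[0,0,0.005,0,0,0,255],[0,0,0,0,0,0,255],[0,0,0,0,0,0,255]],
  ],
)

```text
clock: 9.85
position: [638.6, -129.7, 165.3]
ee_rot: [-0.628, 0.778, 0.001, -0.001]
contact_force: [0.7, -0.3, -0.2]
gripper_width: -0.2
```

```bash
python3 -c "
from h import *
plan(639.7,-130,145,-12.3)
print(onz('side',(394,338),35.5),'expect',624.6,-198.4)
s=get_image('side');cv2.imwrite('pics/g5.png',cv2.resize(s[200:380,270:440],None,fx=3.2,fy=3.2))"
```

```text
shift [ 0.1 -1.2 20.3] turn 0.002 tilt fix [ 0.002 -0.    -0.   ]
pos [ 638.6 -129.7  165.3] F [ 0.7 -0.3 -0.2] w -0.2 t 9.85
[ 615.9988434  -200.48629964   35.5       ] expect 624.6 -198.4
```

View pics/g5.png

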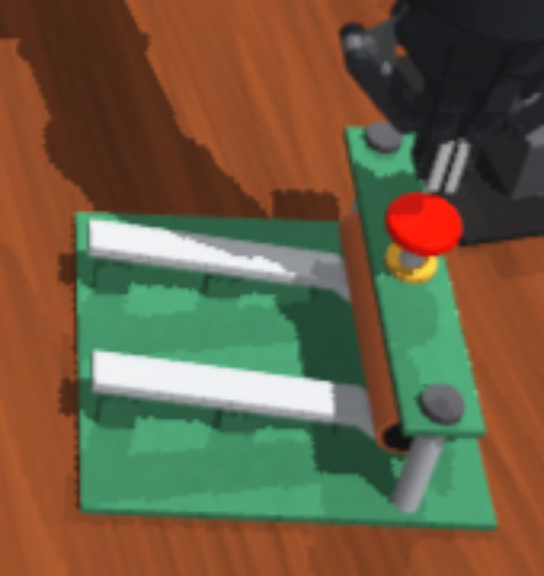

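The tube lies parallel under the bridge. The bore's right part is hidden by the post, which explains the 8 mm apparent shift, so it is seated. The closed tips are above the button. Pressing.

drive_tool(
  moves=[
    [[0,-0.001,0.01,0,0,0,255],[0,0,0.01,0,0,0,255],[0,0,0.004,0,0,0,255],[0,0,0.003,0,0,0,255],[0,0,0.003,0,0,0,255],[0,0,0,0,0,0,255]],
  ],
)

```text
clock: 10.4
position: [640.4, -130.0, 135.4]
ee_rot: [-0.628, 0.778, 0.0, -0.0]
contact_force: [0.2, -0.2, -0.5]
gripper_width: 0.3
```

drive_tool(
  moves=[
    [[0,0,0.003,0,0,0,255],[0,0,0.003,0,0,0,255],[0,0,0.002,0,0,0,255],[0,0,0.002,0,0,0,255],[0,0,0,0,0,0,255]],
  ],
)

```text
clock: 10.82
position: [640.9, -130.1, 125.6]
ee_rot: [-0.628, 0.778, -0.0, 0.0]
contact_force: [0.4, 0.0, 0.8]
gripper_width: 0.1
```

drive_tool(
  moves=[
    [[0,0,0.002,0,0,0,255],[0,0,0.002,0,0,0,255]],
  ],
)

```text
clock: 10.98
position: [641.0, -130.0, 122.0]
ee_rot: [-0.628, 0.778, -0.0, 0.0]
contact_force: [0.3, -0.1, 3.6]
gripper_width: -0.1
```

```bash
python3 -c "
from h import *
plan(639.7,-130,119,-12.3)
s=get_image('side');cv2.imwrite('pics/g6.png',cv2.resize(s[200:380,270:440],None,fx=3.2,fy=3.2))"
```

```text
shift [0.2 1.2 3. ] turn 0.002 tilt fix [-0.001  0.    -0.   ]
pos [ 641. -130.  122.] F [ 0.3 -0.1  3.6] w -0.1 t 10.9833
```

View pics/g6.png

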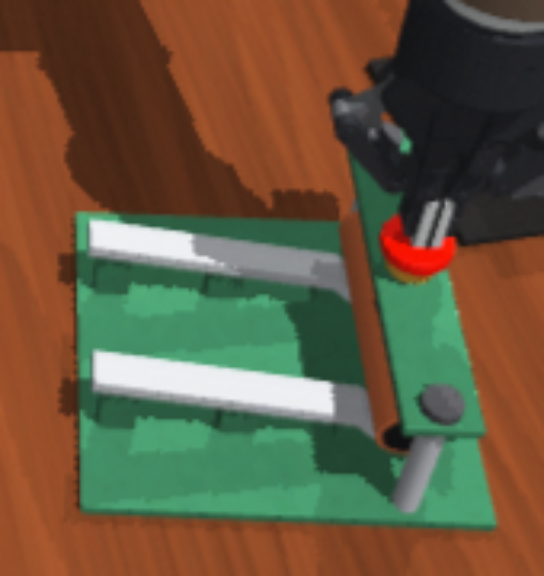

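The tips are on the button and it has come down, its centre moving from crop (424,222) to (418,244). I'll keep going until the force rises.

drive_tool(
  moves=[
    [[0,0,0.0015,0,0,0,255],[0,0,0.0015,0,0,0,255]],
  ],
)

```text
clock: 11.2
position: [641.0, -130.1, 119.4]
ee_rot: [-0.628, 0.778, -0.0, 0.0]
contact_force: [-3.8, 2.3, 11.9]
gripper_width: 0.1
```

drive_tool(
  moves=[
    [[0,0,0.001,0,0,0,255],[0,0,0,0,0,0,255]],
  ],
)

```text
clock: 11.37
position: [641.0, -130.1, 119.4]
ee_rot: [-0.628, 0.778, -0.001, 0.0]
contact_force: [-2.6, 0.9, 9.1]
gripper_width: -0.1
```

drive_tool(
  moves=[
    [[0,0,0.001,0,0,0,255],[0,0,0,0,0,0,255]],
  ],
)

```text
clock: 11.53
position: [641.0, -130.1, 119.4]
ee_rot: [-0.628, 0.778, -0.001, 0.0]
contact_force: [-4.4, 1.4, 11.5]
gripper_width: -0.2
```

The tool is at a hard stop at TCP z = 119.4, so the foot is on the tube. I'm retracting straight up and checking.

drive_tool(
  moves=[
    [[0,0,-0.005,0,0,0,255],[0,0,-0.015,0,0,0,255],[0,0,-0.03,0,0,0,255],[0,0,-0.03,0,0,0,255],[0,0,-0.02,0,0,0,255],[0,0,0,0,0,0,255],[0,0,0,0,0,0,255]],
  ],
)

```text
clock: 12.12
position: [640.8, -129.8, 217.4]
ee_rot: [-0.628, 0.778, -0.0, 0.001]
contact_force: [-1.4, 0.8, -0.8]
gripper_width: 0.1
```

```bash
python3 -c "
from h import *
s=get_image('side');cs,_,B,_=blob(s,(0,150,200),(6,255,255),(385,245,420,295))
o,d=ray('side',cs);v=(np.array([639.7,-129.5])-o[:2])@d[:2]/(d[:2]@d[:2]);print(cs,B,'button z',(o+d*v)[2])
o,d=ray('side',(402.4,269));v=(np.array([639.7,-129.5])-o[:2])@d[:2]/(d[:2]@d[:2]);print('before z',(o+d*v)[2])
cv2.imwrite('pics/g7.png',cv2.resize(s[100:380,200:450],None,fx=2.1,fy=2.1))"
```

```text
[400.26937669 276.17886179] 307.5 button z 106.04993666560654
before z 124.54247462274748
```

View pics/g7.png

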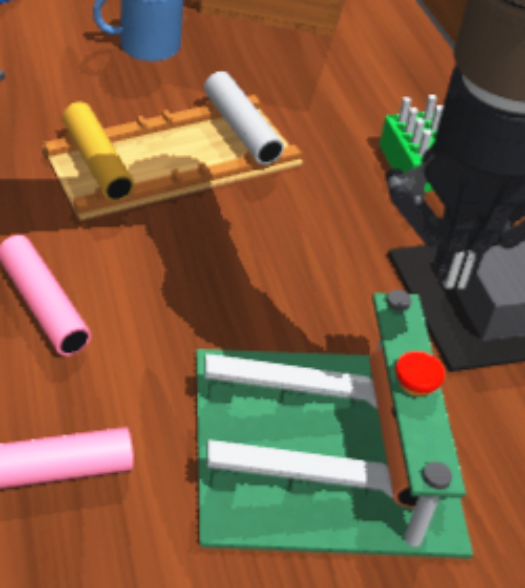

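The button is 18.5 mm lower (124.5 to 106.0), which matches the foot meeting a seated tube. Brass and steel are in the rack and the robot is clear.

```bash
python3 -c "
from bench import *
print(job_done())"
```

```text
the job is handed in; nothing more can be done
None
```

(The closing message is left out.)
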